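# Walk the sticky cover shut over the clay tiles

### The arm

A 6-joint arm with a two-finger parallel gripper is mounted at the origin on the work surface. World frame = base frame: x ahead of the robot, y to its left, z up, the work surface at z = 0. Lengths are in m, angles in degrees, forces in N, time in s.
With the tool pointing down it reaches from about 0.375 to 0.9 m from the base axis. Payload 3.1 kg.
Tool frame: the origin (TCP) lies at the very end of the fingers, on their centre line; the grasp point (between the pads) lies 19 mm behind it; z points along the fingers, y is the direction in which the jaws open and shut (so a half turn about z gives the same grasp; the last joint's range is limited). The gripper opens to 87 mm and grips with 3 to 60 N. Pads are 19 mm wide; open, the fingers measure 117 mm over their backs; the gripper's body (75 mm by 190 mm) begins 51 mm behind the grasp point.
Start: joints at [56.465, 30.224, 82.088, -0, 67.689, -10.227], TCP at [0.247, 0.574, 0.223] pointing down, gripper open.
Joint ranges: [-176.69, 176.69], [-43.24, 126.21], [12.49, 139.97], [-82, 262], [0, 151.66], [-163.58, 163.58]. Speed limits (degrees/s): [159.86, 159.86, 180, 180, 180, 180].

### API

Orientations are given as a 3x3 rotation matrix whose columns are the frame's x, y, z axes.
In Python, from rig import read_state, capture, hand_in gives the robot as it stands. The module is installed in compiled form; this text tells all that it offers.
- The arm moves only by the tool send_rows, never from a script. Its argument "moves" is one flat list of numbers, 7 for each row, row after row: the turn, a rotation vector about the world's x, y, z in degrees, then the shift along the world's x, y, z in cm, then the gripper's target within -1 to 1 (fully open at 1, half-way at 0, shut at -1). In form: [rx, ry, rz, tx, ty, tz, hand, rx, ry, rz, tx, ty, tz, hand, ...]. A call has 1 to 20 rows; each row shifts and turns the commanded pose from where the row before left it; what a row does not reach is not made up. A row lasts 1/10 s, in which the tool goes at most 50 mm and 8.59 degrees, less where a joint would pass 70% of its speed; a pose out of reach is approached as far as the arm can. A call with a gripper value outside its range is refused whole. The fingers move at their own pace and stop on an object; the grip force is fixed at half the most. Time passes only in rows, so rows that do not move let the fingers close. It gives the time, the measured TCP pose, the force and the opening at its end, in the units of the state.
- read_state(): the state, without advancing time (a new reading comes with each control period).
- capture(name): name is "scene" or "side" or "wrist"; returns a dict with "pixels" (384x512x3 uint8, red, green, blue), "vertical_fov" (degrees; the focal length in pixels is half the picture's height over the tangent of half this angle, whatever the lens; pixels are square), "cx", "cy" (the principal point, pixels), "rvec" (rotation vector, rad) and "tvec" (3), from world to camera coordinates, as OpenCV has them. Camera axes: x right, y down, z forward; pixel columns grow to the right and rows downward; lengths in m; the calibration is good to about 2 mm. A picture is of the moment at which its call begins. There is no depth.
- hand_in(): hands the job in, once; it reports no verdict.
The state is a dict: "time_s": time; "joint_positions": joint angles; "qvel": joint speeds; "tau": joint torques, N m; "position": TCP position; "tcp_rot": TCP orientation; "force": force on the tool from outside, world axes, zero at the start; "moment": the same for the moment, N m; "opening": opening from 0.0 (shut) to 1.0 (fully open).
Only numpy, scipy, OpenCV 4.12 (cv2) and the standard library are available. Lean on these libraries where they do the work, as an engineer would, in place of code of your own. Each camera call takes 0.05 s, during which the arm holds its last target.

### The job

The tiles in the clay keeper are drying out: slide its wide wooden cover away from the robot along its sticky side tracks until it is fully home against the keeper's far wall, covering the far compartment. It racks and binds if pushed at one end only, so walk it along by pushing its left and right grip blocks in turn, a few centimetres at a time (one end leads, the other catches up and passes it, and so on), and leave the other things on the table alone.

Things in the scene. Friction and masses are not known exactly. Their poses are not given: they have to be found in the camera images.
- keeper: Low plywood box fixed to the table, 246 (x) x 376 (y) x 62 mm high, grey tiles in its far half. Origin: centre of its underside. Its x = direction of travel, away from the robot (yaw within 12 deg), y to the robot's left. End walls' inner faces at x = +-115 mm, tops at z 62. The cover rides on ledges at z 45 along the y sides, held down by lips (top z 62, from |y| = 146 outwards).
- cover: Loose brown wooden panel in the keeper's tracks, 120 (x, travel) x 320 (y) x 8 mm, 0.4 to 0.8 kg. Origin: centre of its underside; axes as the keeper's when square. Starts 85 to 105 mm short of home; home (far edge on far wall) is origin at keeper x = +55 mm. Sliding friction 2 to 6 N. It wedges at about 10 deg of skew (one block 40 mm ahead); a firm push on the lagging end frees it.
- left_block (a point): Centre of the top of the left (+y) grip block: pale upright wooden block fixed on the cover, 18 (x) x 44 (y) mm, standing 35 mm above the cover (cover frame x 0, y +108, z 43 mm; top 88 mm and cover's upper face 53 mm above the table). Push its flat near face. At home it is at keeper x = +55 mm.
- right_block (a point): The same point on the right grip block (cover frame y = -108 mm), an identical block. At home it is at keeper x = +55 mm.

How it is judged (in metres and radians):
On the way, in this order (a step that is already met when the one before it is completed fails the run):
1. one end of the cover is pushed ahead of the other (skew over 2 degrees, about 8 mm between the blocks) (angle between the x axis of cover and the x axis of keeper, either way round above 0.035 rad).
2. the other end catches up (skew under 1.2 degrees) (angle between the x axis of cover and the x axis of keeper, either way round below 0.02 rad).
3. an end is pushed ahead again (skew over 2 degrees) (angle between the x axis of cover and the x axis of keeper, either way round above 0.035 rad).
At the end, for the whole second after the job is handed in: Both grip blocks within 12 mm of their home position along the track (cover against the keeper's far wall at both ends), cover at rest (x of each of left_block, right_block in the frame of keeper above 0.043 m and linear speed of cover below 0.01 m/s); the robot touches nothing.
It fails at once if another thing on the table (plaster mould, wooden smoother, cup or fired tile) is moved more than 30 mm (distance of any of mould, smoother, cup, fired_tile from where it was at the start of the episode above 0.03 m).
It also fails if it takes over 61 s, if anything falls off the work surface, if the arm or the gripper's body presses on something with over 40 N, if the wrist force passes 120 N, or if a joint passes its speed limit or range.

## Working session

There is one attempt and no reset: what is moved stays moved. The work goes in short steps, Python scripts to look and compute and a tool call to move; the robot and the scene stay as the last step left them, time stands still between calls to the robot, and variables do not carry over. Pictures are saved under pics/ and viewed, and the job is handed in when it is done.

Besides the shell and the picture viewer there is one more tool, called as name(argument=value, ...) on one line, values as JSON. send_rows: Moves the arm, as the interface text tells. Its arguments: {"type":"object","properties":{"moves":{"type":"array","items":{"type":"number"}}},"required":["moves"]}

```bash
mkdir -p pics
python3 - <<'E'
from rig import *
import cv2
s=read_state(); print(s)
for n in("scene","side","wrist"):
    c=capture(n); cv2.imwrite(f"pics/{n}0.png",c["pixels"][:,:,::-1]); print(n,c["vertical_fov"],c["cx"],c["cy"],c["rvec"],c["tvec"])
E
```

```text
{'time_s': 0.0, 'joint_positions': array([ 5.64636659e+01,  3.02800051e+01,  8.21576089e+01, -4.74080636e-04,
        6.76884394e+01, -1.02291017e+01]), 'qvel': array([-0.02966165, -0.10114752, -0.03837943,  0.02150926, -0.0154189 ,
        0.09440861]), 'tau': array([ 1.32471909e-03, -4.40040922e+01, -1.76596105e+01,  6.35424117e-02,
        5.80999686e-02, -1.62768565e-04]), 'position': array([0.24686483, 0.5733719 , 0.22155371]), 'tcp_rot': array([[-9.18397460e-01,  3.95657231e-01, -1.20906876e-03],
       [ 3.95658893e-01,  9.18395700e-01, -1.83804486e-03],
       [ 3.83167811e-04, -2.16643454e-03, -9.99997580e-01]]), 'force': array([ 0.33591007, -0.2673467 ,  0.09025623]), 'moment': array([ 0.02076783,  0.04165762, -0.02411341]), 'opening': 0.9981840469510598}
scene 54.54046465939026 255.86687162214096 187.89939978901006 [ 0.65954037  2.74610596 -0.94535837] [ 0.47784614 -0.16297259  0.89402641]
side 44.55754908383291 255.91308851226117 193.3501403386549 [ 2.16373522 -0.61982175  0.31999315] [-0.4516836   0.2716872   0.55791335]
wrist 58.537590773778625 256.7988468636141 193.58573169250994 [-2.41721709 -1.59300961 -0.22707316] [-0.62350655 -0.035229    0.39139347]
```

View pics/scene0.png

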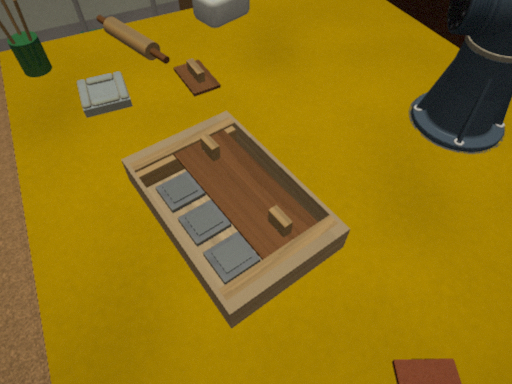

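View pics/side0.png

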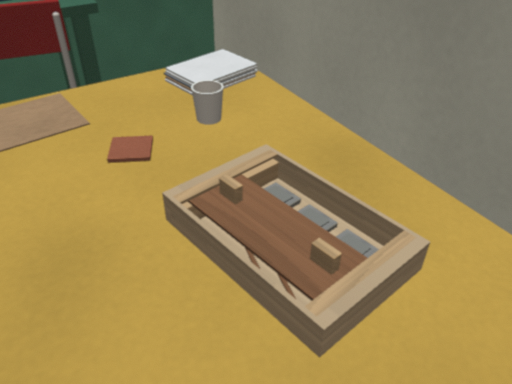

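View pics/wrist0.png

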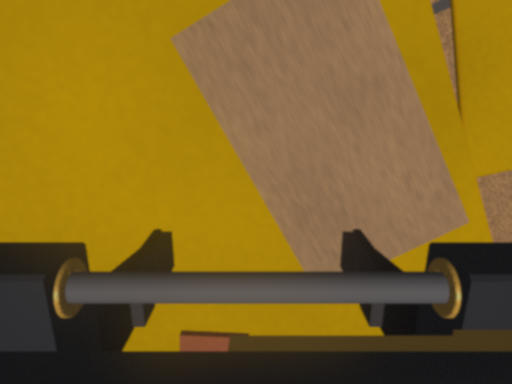

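Scene: keeper top corners near (225,114), (124,163), (233,308) and (345,230), with block tops near (210,145) and (281,218). Side: keeper corners near (267,150), (423,245), (320,325) and (166,205), with blocks at (231,187) and (326,252). Next I'll refine these on zoomed crops.

```bash
cat > h.py <<'E'
import numpy as np, cv2
from rig import *
def ray(c,uv,z):
    f=192/np.tan(np.radians(c["vertical_fov"]/2)); R=cv2.Rodrigues(np.array(c["rvec"]))[0]; t=np.array(c["tvec"])
    o=-R.T@t; d=R.T@np.array([(uv[0]-c["cx"])/f,(uv[1]-c["cy"])/f,1]); return o+d*(z-o[2])/d[2]
def proj(c,P):
    f=192/np.tan(np.radians(c["vertical_fov"]/2)); K=np.array([[f,0,c["cx"]],[0,f,c["cy"]],[0,0,1.]])
    return cv2.projectPoints(np.array(P,float),np.array(c["rvec"]),np.array(c["tvec"]),K,None)[0][:,0]
def crop(c,name,x,y,w,h,k=4):
    cv2.imwrite("pics/"+name,cv2.resize(c["pixels"][y:y+h,x:x+w,::-1],None,fx=k,fy=k,interpolation=cv2.INTER_CUBIC))
E
python3 - <<'E'
from h import *
s=capture("scene"); d=capture("side")
for uv in[(225,114),(124,165),(230,306),(345,230)]: print(ray(s,uv,.062))
for uv in[(267,150),(423,243),(320,322),(166,205)]: print(ray(d,uv,.062))
for uv in[(210,145),(281,218)]: print(ray(s,uv,.088))
for uv in[(231,185),(326,249)]: print(ray(d,uv,.088))
crop(s,"s1.png",115,105,240,220,3); crop(d,"d1.png",160,145,266,190,3)
E
```

```text
[ 0.51101838 -0.19860345  0.062     ]
[ 0.7440041  -0.15081103  0.062     ]
[0.67856757 0.1904536  0.062     ]
[0.45149689 0.15989642 0.062     ]
[0.67238049 0.1783549  0.062     ]
[ 0.73221768 -0.16785106  0.062     ]
[ 0.50507139 -0.1996102   0.062     ]
[0.43299153 0.12353566 0.062     ]
[ 0.58448433 -0.10182202  0.088     ]
[0.54580986 0.10442823 0.088     ]
[0.53724714 0.08496465 0.088     ]
[ 0.57714046 -0.11873396  0.088     ]
```

View pics/s1.png

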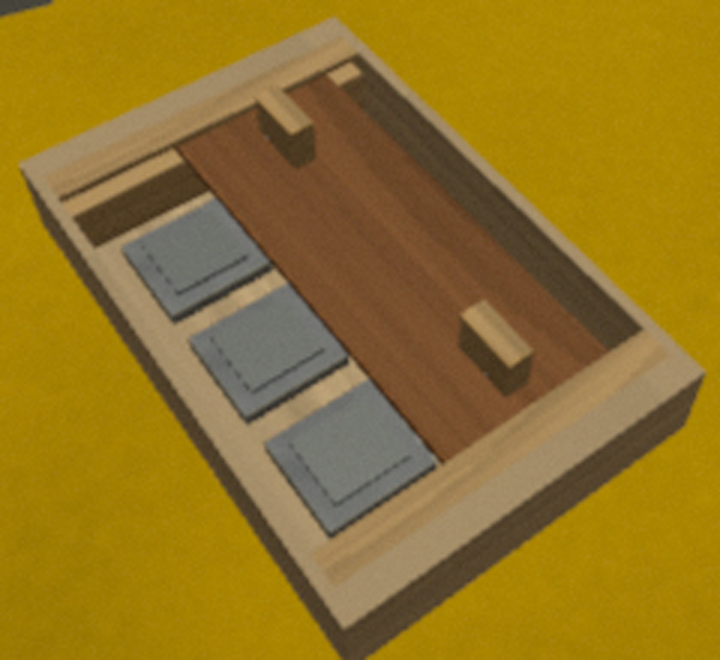

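View pics/d1.png

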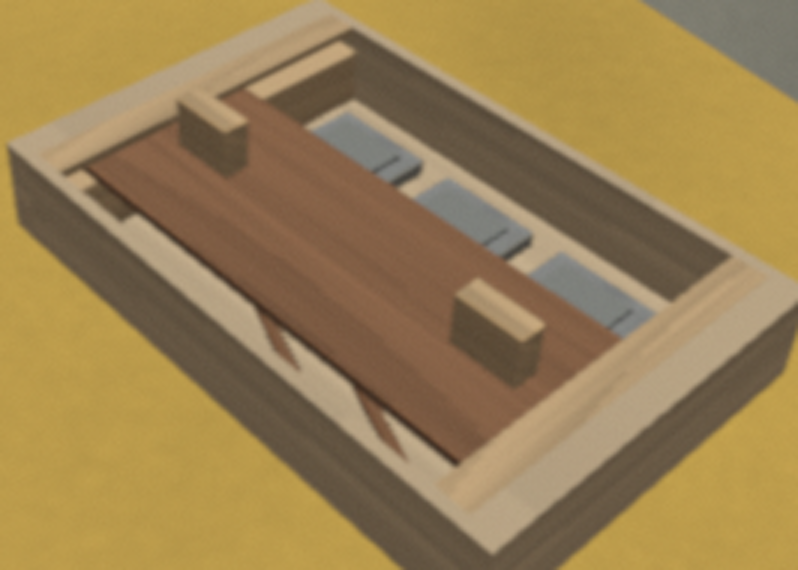

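```bash
cat >> h.py <<'E'
def fitkeeper(pts):  # order FL,FR,NR,NL
    L=np.array([[.123,.188],[.123,-.188],[-.123,-.188],[-.123,.188]]); P=np.array(pts)[:,:2]
    c=P.mean(0); H=L.T@(P-c); U,S,V=np.linalg.svd(H); R=V.T@U.T
    return c,np.degrees(np.arctan2(R[1,0],R[0,0])),P-(L@R.T+c)
E
python3 - <<'E'
from h import *
s=capture("scene"); d=capture("side")
a=lambda c,l,z:[ray(c,np.array(u)/3+o-0.33,z) for u in l for o in [np.array([115,105]) if c is s else np.array([160,145])]]
for c,k,b in[(s,[(343,630),(20,165),(335,18),(704,373)],[(496,331),(286,110)]),(d,[(323,0),(808,288),(493,555),(8,147)],[(213,113),(498,309)])]:
    ce,y,r=fitkeeper(a(c,k,.062)); print(ce,y,r.round(4).tolist())
    R=np.array([[np.cos(np.radians(y)),-np.sin(np.radians(y))],[np.sin(np.radians(y)),np.cos(np.radians(y))]])
    for p in a(c,b,.088): print("block",p.round(4),"keeper",(R.T@(p[:2]-ce)).round(4))
E
```

```text
[ 0.59446126 -0.00275629] 9.305329819706024 [[-0.0003, -0.0013], [-0.0013, 0.0017], [0.0004, 0.0009], [0.0011, -0.0013]]
block [0.5444 0.0986 0.088 ] keeper [-0.0331  0.1081]
block [ 0.5806 -0.1109  0.088 ] keeper [-0.0311 -0.1045]
[ 0.59258043 -0.00766462] 9.50363103681602 [[0.001, -0.0035], [-0.0007, 0.0036], [-0.0003, 0.0019], [-0.0001, -0.002]]
block [0.5405 0.0918 0.088 ] keeper [-0.0349  0.1067]
block [ 0.5785 -0.1164  0.088 ] keeper [-0.0319 -0.1049]
```

Keeper is at about (0.5935, -0.005), yaw 9.4°. The cover sits at x about -0.033, nearly square, so about 88 mm to go. I'll move above the near side of the left block with the gripper shut.

send_rows(moves=[0,0,2.72,2.08,-4.04,0,-1,0,0,2.72,2.08,-4.04,0,-1,0,0,2.72,2.08,-4.04,0,-1,0,0,2.72,2.08,-4.04,0,-1,0,0,2.72,2.08,-4.04,0,-1,0,0,2.72,2.08,-4.04,0,-1,0,0,2.72,2.08,-4.04,0,-1,0,0,2.72,2.08,-4.04,0,-1,0,0,2.72,2.08,-4.04,0,-1,0,0,2.72,2.08,-4.04,0,-1,0,0,2.72,2.08,-4.04,0,-1,0,0,2.72,2.08,-4.04,0,-1,0,0,0,0,0,-4,-1,0,0,0,0,0,-4,-1,0,0,0,0,0,0,-1,0,0,0,0,0,0,-1])

```text
time_s: 1.95
position: [0.4967, 0.0892, 0.1426]
tcp_rot: [[-0.987, -0.162, -0.001], [-0.162, 0.987, 0.0], [0.001, 0.0, -1.0]]
force: [-0.1, 0.5, 0.6]
opening: 0.006
```

```bash
cat > st.py <<'E'
from h import *
import sys
C=np.array([.5935,-.005]); y=np.radians(9.4); R=np.array([[np.cos(y),-np.sin(y)],[np.sin(y),np.cos(y)]])
s=read_state(); p=s["position"]
print(round(s["time_s"],2),"pos",p.round(4),"keeper",(R.T@(p[:2]-C)).round(4),"F",s["force"].round(1),"op",round(s["opening"],2)); print(s["tcp_rot"].round(3).tolist())
for k in sys.argv[2:]:
    c=capture(k)
    crop(c,f"{k}_{sys.argv[1]}.png",*((115,85,240,240) if k=="scene" else (160,105,266,230)),3 if k=="side" else 2.5)
E
sed -i 's/3 if k=="side" else 2.5/2.5/' st.py; python3 st.py a scene side
```

```text
1.95 pos [0.4967 0.0892 0.1426] keeper [-0.0801  0.1088] F [-0.1  0.5  0.6] op 0.01
[[-0.987, -0.162, -0.001], [-0.162, 0.987, 0.0], [0.001, 0.0, -1.0]]
```

View pics/side_a.png

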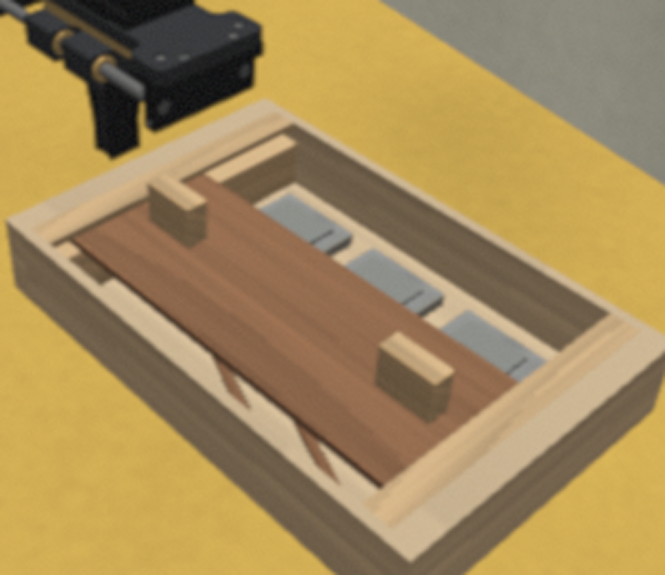

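View pics/scene_a.png

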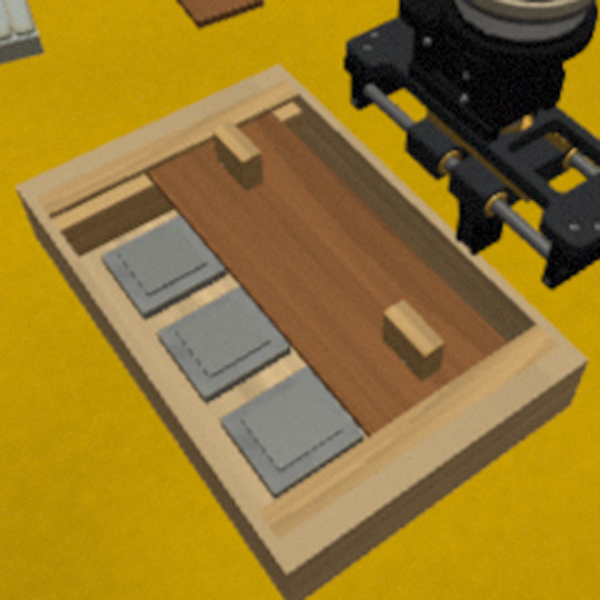

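send_rows(moves=[0,0,0,0,0,-4,-1,0,0,0,0,0,-4,-1,0,0,0,0,0,0,-1,0,0,0,0.99,0.16,0,-1,0,0,0,0.99,0.16,0,-1,0,0,0,0.49,0.08,0,-1,0,0,0,0.49,0.08,0,-1,0,0,0,0.49,0.08,0,-1,0,0,0,0.49,0.08,0,-1,0,0,0,0.49,0.08,0,-1,0,0,0,0,0,0,-1])

```text
time_s: 3.15
position: [0.5394, 0.0967, 0.0637]
tcp_rot: [[-0.987, -0.162, -0.004], [-0.162, 0.987, 0.0], [0.003, 0.001, -1.0]]
force: [-5.6, -0.4, 4.0]
opening: 0.004
```

```bash
python3 st.py b scene side
```

```text
3.15 pos [0.5394 0.0967 0.0637] keeper [-0.0367  0.1091] F [-5.6 -0.4  4. ] op 0.0
[[-0.987, -0.162, -0.004], [-0.162, 0.987, 0.0], [0.003, 0.001, -1.0]]
```

View pics/scene_b.png

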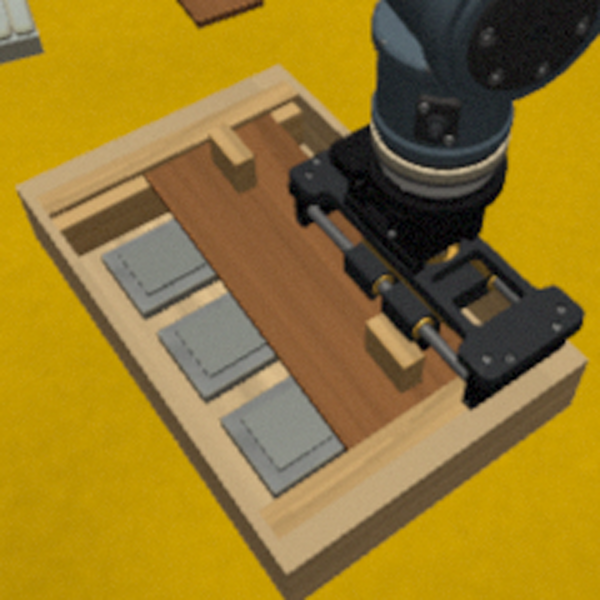

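View pics/side_b.png

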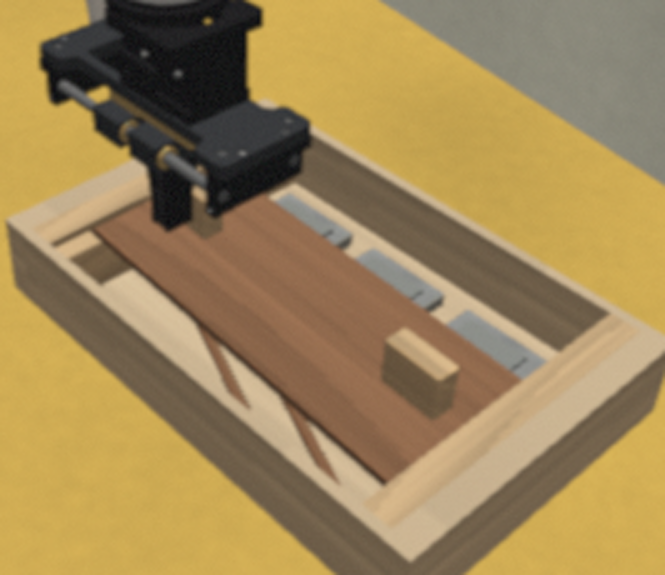

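Left block moved ahead (top corner (384,312) to (366,328) in the crop), while the right one barely moved. I'll push it 6 mm more, then back off and measure.

send_rows(moves=[0,0,0,0.3,0.05,0,-1,0,0,0,0.3,0.05,0,-1,0,0,0,0,0,0,-1,0,0,0,-1.5,-0.24,0,-1,0,0,0,-1.5,-0.24,0,-1,0,0,0,0,0,4,-1,0,0,0,0,0,0,-1])

```text
time_s: 3.95
position: [0.5213, 0.0926, 0.1068]
tcp_rot: [[-0.987, -0.162, 0.011], [-0.162, 0.987, -0.0], [-0.011, -0.002, -1.0]]
force: [1.1, 0.6, -0.7]
opening: 0.003
```

```bash
python3 st.py c scene side
```

```text
3.95 pos [0.5213 0.0926 0.1068] keeper [-0.0553  0.108 ] F [ 1.1  0.6 -0.7] op 0.0
[[-0.987, -0.162, 0.011], [-0.162, 0.987, -0.0], [-0.011, -0.002, -1.0]]
```

View pics/scene_c.png

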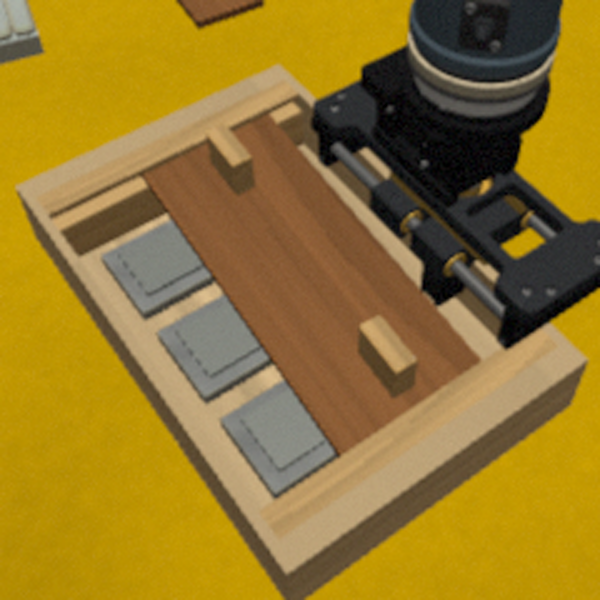

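View pics/side_c.png

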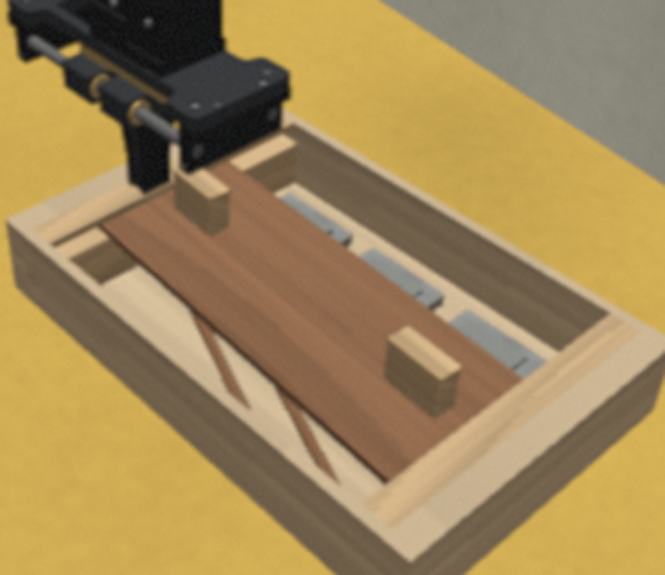

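```bash
cat > blk.py <<'E'
from h import *
import sys,json
C=np.array([.5935,-.005]); y=np.radians(9.4); R=np.array([[np.cos(y),-np.sin(y)],[np.sin(y),np.cos(y)]])
# args: sceneL sceneR sideL sideR as x,y in 2.5x crops, or -
# per-camera offsets from its own keeper fit
CC={"scene":np.array([.5945,-.0028]),"side":np.array([.5926,-.0077])}
for n,o,aa in(("scene",(115,85),sys.argv[1:3]),("side",(160,105),sys.argv[3:5])):
    c=capture(n); q=[]
    for a in aa:
        if a=="-": continue
        p=ray(c,(np.array(eval(a))/2.5+o)-.3,.088)[:2]; q.append(R.T@(p-CC[n]))
    q=np.array(q); print(n,q.round(4).tolist(), "skew",np.degrees(np.arctan2(q[1,0]-q[0,0],.216)).round(1) if len(q)==2 else "")
E
python3 blk.py 412,329.5 238,146 - - 2>/dev/null | head -1
python3 blk.py 387,341 230,146 201,185 423,353
```

```text
scene [[-0.0304, 0.11], [-0.0286, -0.1005]] skew 0.5
scene [[-0.0116, 0.1074], [-0.0237, -0.1041]] skew -3.2
side [[-0.0162, 0.1042], [-0.0254, -0.1055]] skew -2.4
```

Skew about 3°. For margin I'll push the left block about 8 mm further, then lift and go to the right block.

send_rows(moves=[0,0,0,0,0,-4.3,-1,0,0,0,0,0,0,-1,0,0,0,1.0,0.16,0,-1,0,0,0,0.8,0.13,0,-1,0,0,0,0.5,0.08,0,-1,0,0,0,0.5,0.08,0,-1,0,0,0,0.4,0.06,0,-1,0,0,0,0,0,0,-1])

```text
time_s: 5.05
position: [0.5464, 0.0977, 0.0601]
tcp_rot: [[-0.987, -0.163, -0.006], [-0.163, 0.987, -0.0], [0.006, 0.001, -1.0]]
force: [-5.7, -1.3, 4.0]
opening: 0.009
```

```bash
python3 st.py d scene side
```

```text
5.05 pos [0.5464 0.0977 0.0601] keeper [-0.0297  0.109 ] F [-5.7 -1.3  4. ] op 0.01
[[-0.987, -0.163, -0.006], [-0.163, 0.987, -0.0], [0.006, 0.001, -1.0]]
```

View pics/scene_d.png

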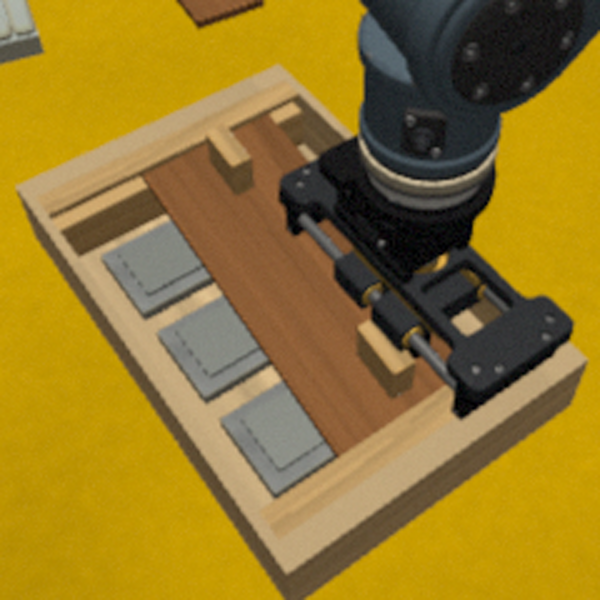

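send_rows(moves=[0,0,0,0.4,0.065,0,-1,0,0,0,0.4,0.065,0,-1,0,0,0,0,0,0,-1,0,0,0,0,0,0,-1])

```text
time_s: 5.55
position: [0.5544, 0.0991, 0.06]
tcp_rot: [[-0.987, -0.162, -0.006], [-0.162, 0.987, 0.0], [0.006, 0.001, -1.0]]
force: [-5.3, -1.0, 3.8]
opening: 0.003
```

```bash
python3 st.py e scene side
```

```text
5.55 pos [0.5544 0.0991 0.06  ] keeper [-0.0216  0.1091] F [-5.3 -1.   3.8] op 0.0
[[-0.987, -0.162, -0.006], [-0.162, 0.987, 0.0], [0.006, 0.001, -1.0]]
```

View pics/scene_e.png

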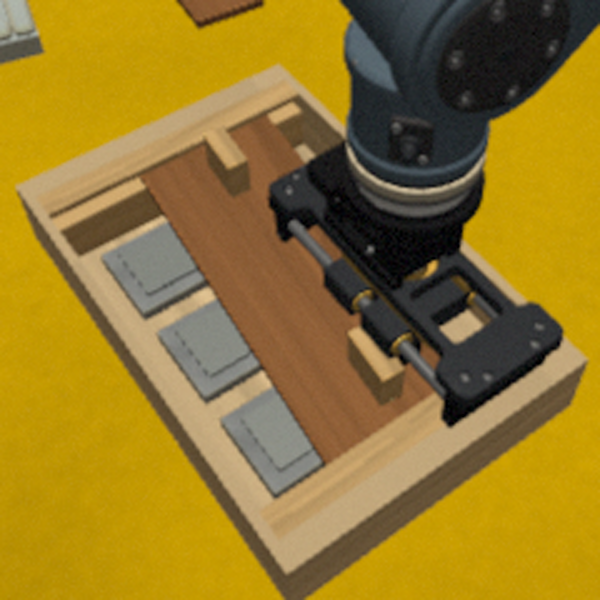

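View pics/side_e.png

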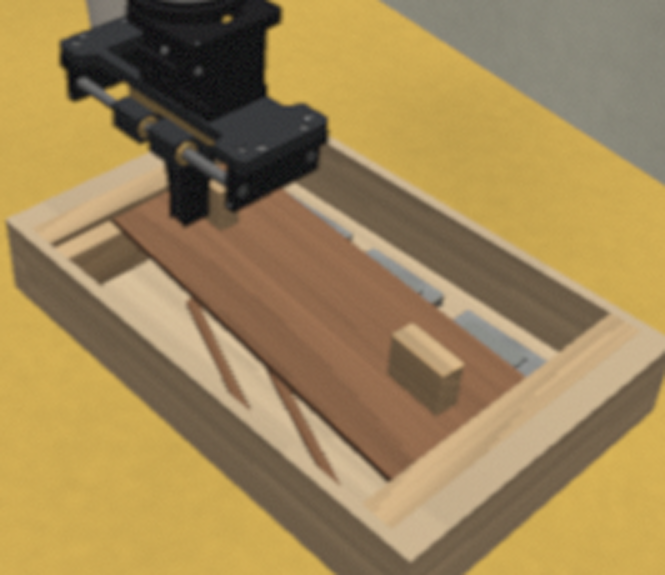

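send_rows(moves=[0,0,0,-2.1,-0.35,0,-1,0,0,0,-2.1,-0.35,0,-1,0,0,0,0,0,4,-1,0,0,0,0.71,-4.28,0,-1,0,0,0,0.71,-4.28,0,-1,0,0,0,0.71,-4.28,0,-1,0,0,0,0.71,-4.28,0,-1,0,0,0,0.71,-4.28,0,-1,0,0,0,0,0,0,-1,0,0,0,0,0,-4,-1,0,0,0,0,0,0,-1,0,0,0,0,0,0,-1])

```text
time_s: 6.85
position: [0.5499, -0.1211, 0.0594]
tcp_rot: [[-0.987, -0.163, -0.002], [-0.163, 0.987, 0.001], [0.002, 0.001, -1.0]]
force: [-0.0, 1.4, 0.4]
opening: -0.001
```

```bash
python3 st.py f scene side
```

```text
6.85 pos [ 0.5499 -0.1211  0.0594] keeper [-0.0619 -0.1074] F [-0.   1.4  0.4] op -0.0
[[-0.987, -0.163, -0.002], [-0.163, 0.987, 0.001], [0.002, 0.001, -1.0]]
```

View pics/scene_f.png

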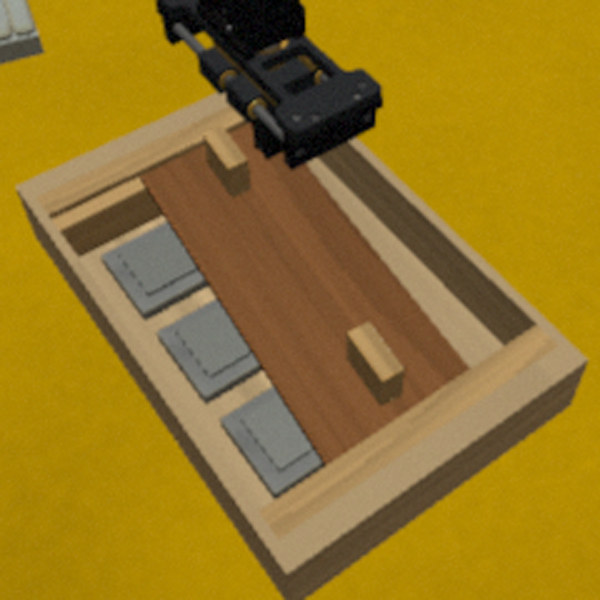

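View pics/side_f.png

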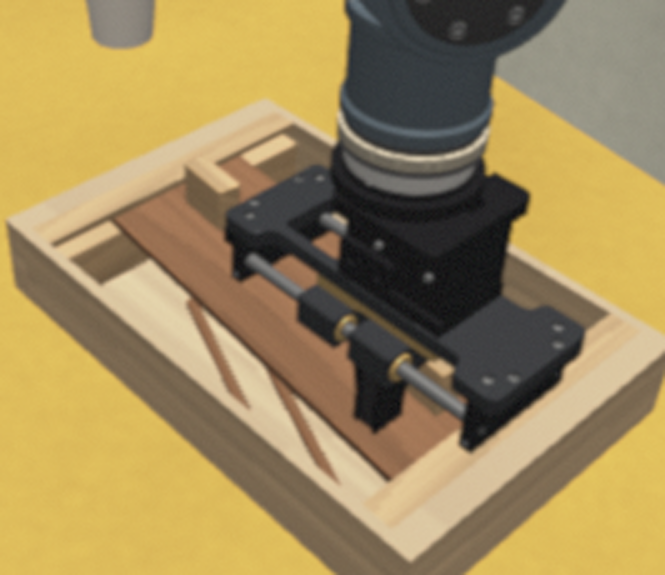

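Fingers are right behind the right block. Pushing it now to catch up and pass the left.

send_rows(moves=[0,0,0,0.99,0.16,0,-1,0,0,0,0.59,0.1,0,-1,0,0,0,0.49,0.08,0,-1,0,0,0,0.49,0.08,0,-1,0,0,0,0.49,0.08,0,-1,0,0,0,0.49,0.08,0,-1,0,0,0,0.49,0.08,0,-1,0,0,0,0,0,0,-1])

```text
time_s: 7.75
position: [0.5897, -0.1151, 0.0598]
tcp_rot: [[-0.987, -0.163, -0.003], [-0.163, 0.987, 0.0], [0.003, 0.001, -1.0]]
force: [-4.3, -0.0, 3.6]
opening: 0.004
```

```bash
python3 st.py g scene side
```

```text
7.75 pos [ 0.5897 -0.1151  0.0598] keeper [-0.0217 -0.108 ] F [-4.3 -0.   3.6] op 0.0
[[-0.987, -0.163, -0.003], [-0.163, 0.987, 0.0], [0.003, 0.001, -1.0]]
```

View pics/scene_g.png

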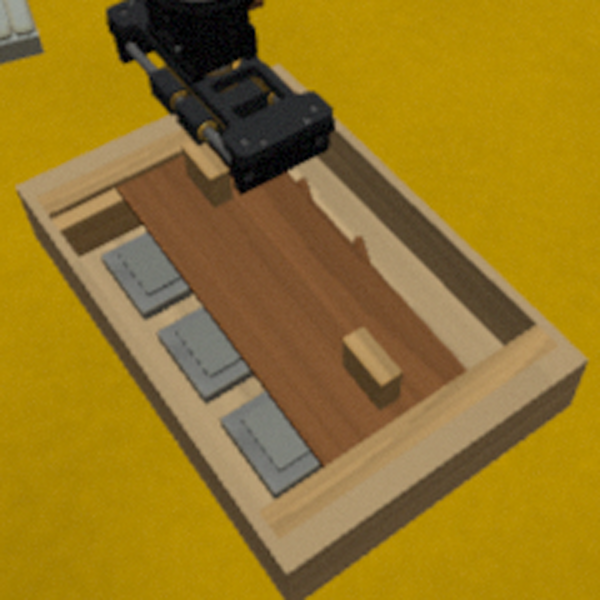

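It's about square now (both blocks near x = 0). Keep pushing the right block 25 mm.

send_rows(moves=[0,0,0,0.49,0.08,0,-1,0,0,0,0.49,0.08,0,-1,0,0,0,0.49,0.08,0,-1,0,0,0,0.49,0.08,0,-1,0,0,0,0.49,0.08,0,-1,0,0,0,0,0,0,-1])

```text
time_s: 8.45
position: [0.615, -0.1111, 0.0595]
tcp_rot: [[-0.987, -0.163, -0.001], [-0.163, 0.987, 0.0], [0.001, 0.001, -1.0]]
force: [-3.6, -0.9, 3.2]
opening: 0.005
```

```bash
python3 st.py h scene side
```

```text
8.45 pos [ 0.615  -0.1111  0.0595] keeper [ 0.0039 -0.1082] F [-3.6 -0.9  3.2] op 0.01
[[-0.987, -0.163, -0.001], [-0.163, 0.987, 0.0], [0.001, 0.001, -1.0]]
```

View pics/scene_h.png

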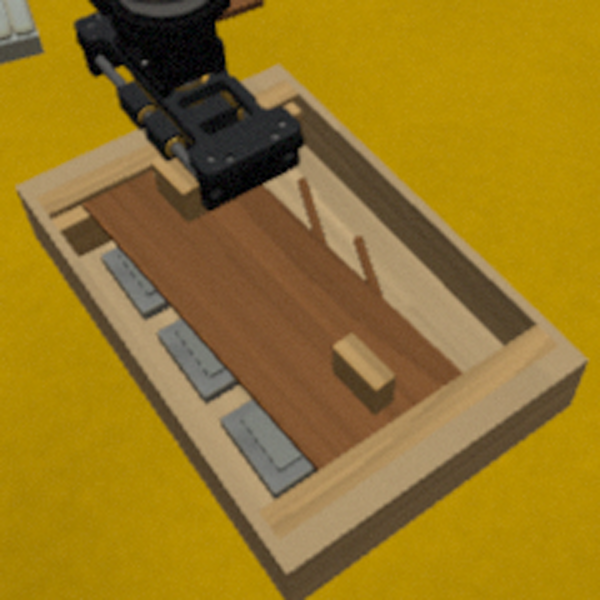

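View pics/side_h.png

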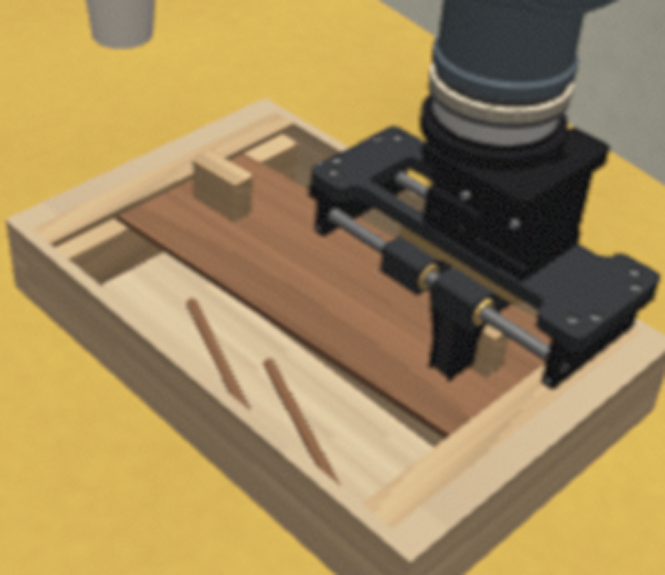

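```bash
python3 blk.py 363.5,360 - 223,177 -
```

```text
scene [[0.0094, 0.1099]] skew 
side [[0.0014, 0.1015]] skew
```

Left block is at x about 0.006 and right at 0.022, so skew is about 4° the other way. Back to the left block.

send_rows(moves=[0,0,0,-2.1,-0.35,0,-1,0,0,0,-2.1,-0.35,0,-1,0,0,0,0,0,4,-1,0,0,0,-0.71,4.28,0,-1,0,0,0,-0.71,4.28,0,-1,0,0,0,-0.71,4.28,0,-1,0,0,0,-0.71,4.28,0,-1,0,0,0,-0.71,4.28,0,-1,0,0,0,0,0,0,-1,0,0,0,0,0,-4,-1,0,0,0,0,0,0,-1,0,0,0,0,0,0,-1])

```text
time_s: 9.85
position: [0.5383, 0.0952, 0.0592]
tcp_rot: [[-0.987, -0.161, -0.0], [-0.161, 0.987, 0.0], [0.0, 0.0, -1.0]]
force: [-0.4, -0.6, -0.3]
opening: 0.008
```

```bash
python3 st.py i scene side
```

```text
9.85 pos [0.5383 0.0952 0.0592] keeper [-0.0381  0.1078] F [-0.4 -0.6 -0.3] op 0.01
[[-0.987, -0.161, -0.0], [-0.161, 0.987, 0.0], [0.0, 0.0, -1.0]]
```

View pics/side_i.png

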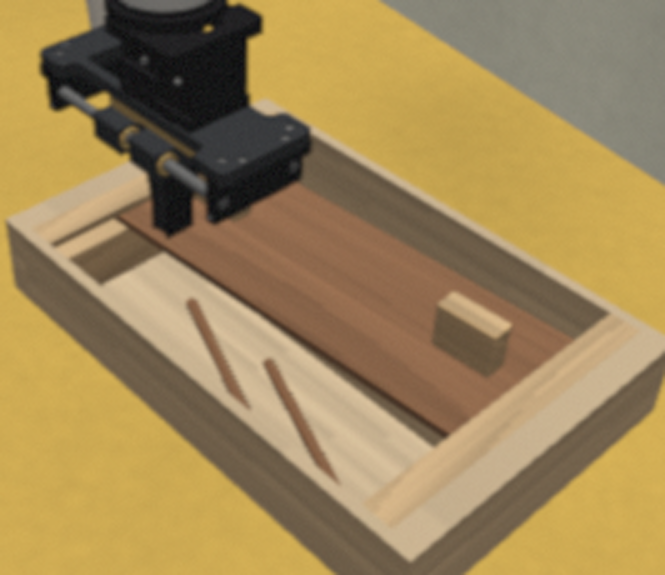

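Fingers are behind the left block. Push it to about x = 0.040, which puts the TCP near +0.022 (60 mm).

send_rows(moves=[0,0,0,0.99,0.16,0,-1,0,0,0,0.99,0.16,0,-1,0,0,0,0.49,0.08,0,-1,0,0,0,0.49,0.08,0,-1,0,0,0,0.49,0.08,0,-1,0,0,0,0.49,0.08,0,-1,0,0,0,0.49,0.08,0,-1,0,0,0,0.49,0.08,0,-1,0,0,0,0.49,0.08,0,-1,0,0,0,0.49,0.08,0,-1,0,0,0,0,0,0,-1])

```text
time_s: 11.05
position: [0.5948, 0.1055, 0.0593]
tcp_rot: [[-0.987, -0.162, -0.005], [-0.162, 0.987, 0.0], [0.005, 0.001, -1.0]]
force: [-4.4, -0.0, 3.0]
opening: 0.003
```

```bash
python3 st.py j scene side
```

```text
11.05 pos [0.5948 0.1055 0.0593] keeper [0.0194 0.1088] F [-4.4 -0.   3. ] op 0.0
[[-0.987, -0.162, -0.005], [-0.162, 0.987, 0.0], [0.005, 0.001, -1.0]]
```

View pics/scene_j.png

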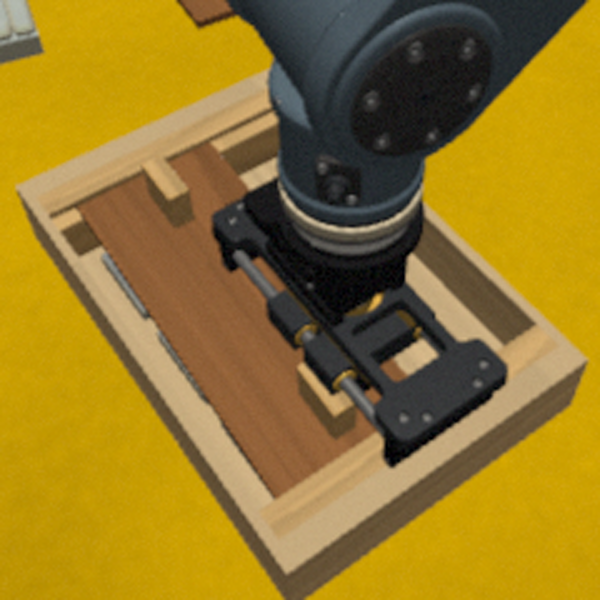

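View pics/side_j.png

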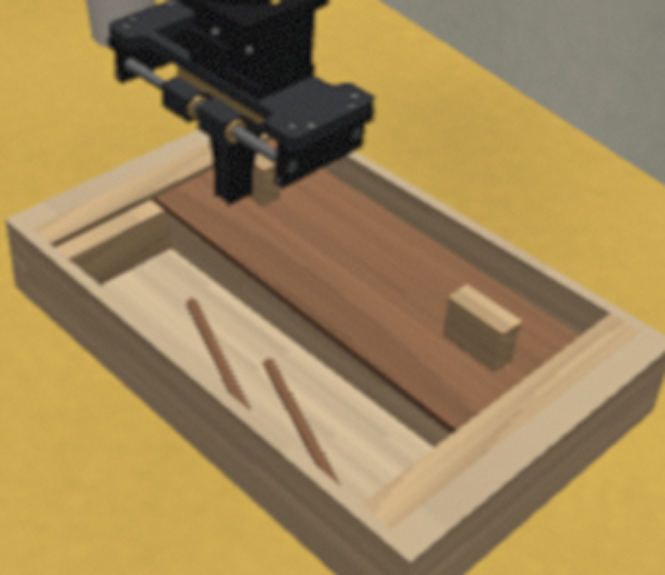

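Left is about 0.038, right about 0.026. Now the right block.

send_rows(moves=[0,0,0,-2.1,-0.35,0,-1,0,0,0,-2.1,-0.35,0,-1,0,0,0,0,0,4,-1,0,0,0,0.71,-4.28,0,-1,0,0,0,0.71,-4.28,0,-1,0,0,0,0.71,-4.28,0,-1,0,0,0,0.71,-4.28,0,-1,0,0,0,0.71,-4.28,0,-1,0,0,0,0,0,0,-1,0,0,0,0,0,-4,-1,0,0,0,0,0,0,-1,0,0,0,0.99,0.16,0,-1,0,0,0,0.99,0.16,0,-1,0,0,0,0.49,0.08,0,-1,0,0,0,0.49,0.08,0,-1,0,0,0,0.49,0.08,0,-1,0,0,0,0.49,0.08,0,-1,0,0,0,0.49,0.08,0,-1,0,0,0,0.49,0.08,0,-1,0,0,0,0,0,0,-1])

```text
time_s: 13.15
position: [0.638, -0.1076, 0.0598]
tcp_rot: [[-0.987, -0.163, -0.004], [-0.163, 0.987, 0.0], [0.004, 0.001, -1.0]]
force: [-4.8, -1.5, 4.0]
opening: 0.004
```

```bash
python3 st.py k scene side
```

```text
13.15 pos [ 0.638  -0.1076  0.0598] keeper [ 0.0271 -0.1085] F [-4.8 -1.5  4. ] op 0.0
[[-0.987, -0.163, -0.004], [-0.163, 0.987, 0.0], [0.004, 0.001, -1.0]]
```

View pics/scene_k.png

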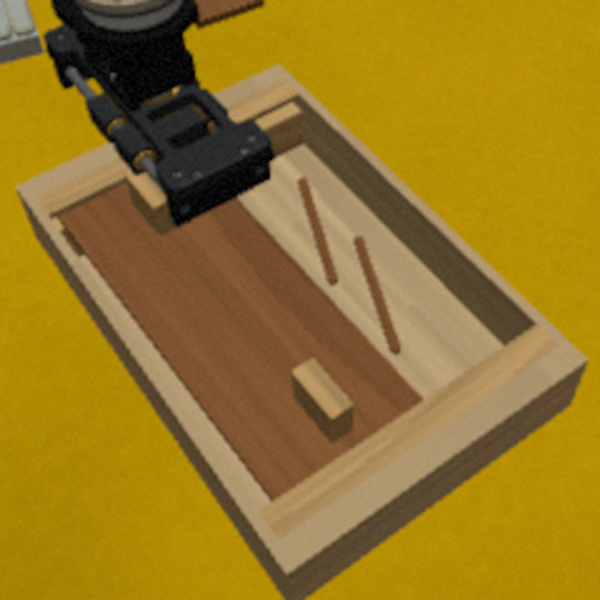

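View pics/side_k.png

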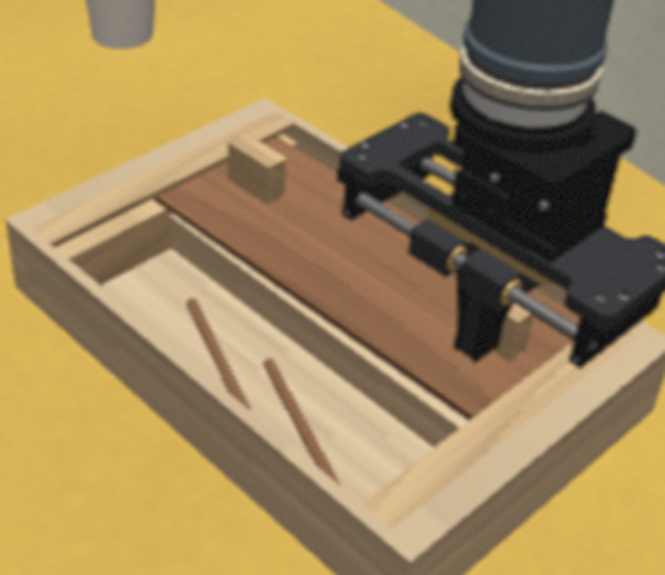

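send_rows(moves=[0,0,0,0.3,0.05,0,-1,0,0,0,0.3,0.05,0,-1,0,0,0,0.3,0.05,0,-1,0,0,0,0,0,0,-1])

```text
time_s: 13.65
position: [0.6441, -0.1065, 0.0598]
tcp_rot: [[-0.986, -0.164, -0.01], [-0.164, 0.986, 0.0], [0.01, 0.002, -1.0]]
force: [-10.4, -2.0, 8.8]
opening: 0.01
```

```bash
python3 st.py l
```

```text
13.65 pos [ 0.6441 -0.1065  0.0598] keeper [ 0.0333 -0.1084] F [-10.4  -2.    8.8] op 0.01
[[-0.986, -0.164, -0.01], [-0.164, 0.986, 0.0], [0.01, 0.002, -1.0]]
```

send_rows(moves=[0,0,0,0.3,0.05,0,-1,0,0,0,0,0,0,-1,0,0,0,-2.1,-0.35,0,-1,0,0,0,-2.3,-0.38,0,-1,0,0,0,0,0,4,-1,0,0,0,-0.71,4.28,0,-1,0,0,0,-0.71,4.28,0,-1,0,0,0,-0.71,4.28,0,-1,0,0,0,-0.71,4.28,0,-1,0,0,0,-0.71,4.28,0,-1,0,0,0,0,0,0,-1,0,0,0,0,0,-4,-1,0,0,0,0,0,0,-1,0,0,0,0.99,0.16,0,-1,0,0,0,0.99,0.16,0,-1,0,0,0,0.49,0.08,0,-1,0,0,0,0.49,0.08,0,-1,0,0,0,0.49,0.08,0,-1,0,0,0,0,0,0,-1])

```text
time_s: 15.55
position: [0.605, 0.1062, 0.0602]
tcp_rot: [[-0.987, -0.162, -0.004], [-0.162, 0.987, -0.0], [0.004, 0.0, -1.0]]
force: [-5.5, -1.2, 3.7]
opening: 0.006
```

```bash
python3 st.py m scene side
```

```text
15.55 pos [0.605  0.1062 0.0602] keeper [0.0296 0.1078] F [-5.5 -1.2  3.7] op 0.01
[[-0.987, -0.162, -0.004], [-0.162, 0.987, -0.0], [0.004, 0.0, -1.0]]
```

View pics/side_m.png

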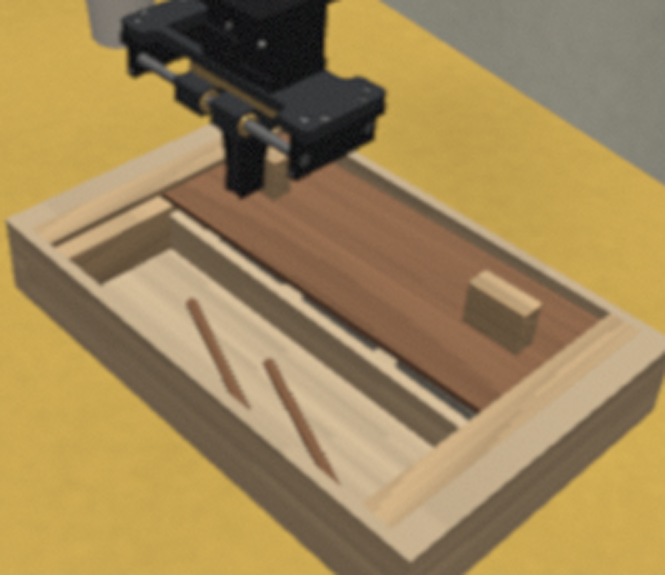

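Left is about 0.048 and right is at the far wall. Pressing the left home.

send_rows(moves=[0,0,0,0.3,0.05,0,-1,0,0,0,0.3,0.05,0,-1,0,0,0,0.3,0.05,0,-1,0,0,0,0.2,0.03,0,-1,0,0,0,0,0,0,-1])

```text
time_s: 16.15
position: [0.6108, 0.1076, 0.0599]
tcp_rot: [[-0.987, -0.163, -0.015], [-0.163, 0.987, -0.001], [0.015, 0.001, -1.0]]
force: [-13.6, -3.3, 10.8]
opening: 0.007
```

```bash
python3 st.py n
```

```text
16.15 pos [0.6108 0.1076 0.0599] keeper [0.0354 0.1083] F [-13.6  -3.3  10.8] op 0.01
[[-0.987, -0.163, -0.015], [-0.163, 0.987, -0.001], [0.015, 0.001, -1.0]]
```

Left is on the wall (force rising, position stopped). Now back off and re-press the right end to be sure.

send_rows(moves=[0,0,0,-2.1,-0.35,0,-1,0,0,0,-2.3,-0.38,0,-1,0,0,0,0,0,4,-1,0,0,0,0.71,-4.28,0,-1,0,0,0,0.71,-4.28,0,-1,0,0,0,0.71,-4.28,0,-1,0,0,0,0.71,-4.28,0,-1,0,0,0,0.71,-4.28,0,-1,0,0,0,0,0,0,-1,0,0,0,0,0,-4,-1,0,0,0,0,0,0,-1,0,0,0,0.99,0.16,0,-1,0,0,0,0.99,0.16,0,-1,0,0,0,0.99,0.16,0,-1,0,0,0,0.49,0.08,0,-1,0,0,0,0.49,0.08,0,-1,0,0,0,0.3,0.05,0,-1,0,0,0,0,0,0,-1])

```text
time_s: 17.95
position: [0.646, -0.1066, 0.0602]
tcp_rot: [[-0.986, -0.164, -0.013], [-0.164, 0.986, -0.001], [0.013, 0.002, -1.0]]
force: [-11.8, -4.0, 10.4]
opening: 0.001
```

```bash
python3 st.py o
```

```text
17.95 pos [ 0.646  -0.1066  0.0602] keeper [ 0.0352 -0.1088] F [-11.8  -4.   10.4] op 0.0
[[-0.986, -0.164, -0.013], [-0.164, 0.986, -0.001], [0.013, 0.002, -1.0]]
```

Both ends stop at the same TCP x (0.0354 and 0.0352), so the cover is home. Retreat and lift clear.

send_rows(moves=[0,0,0,-2,-0.33,0,-1,0,0,0,-2,-0.33,0,-1,0,0,0,0,0,4,-1,0,0,0,0,0,4,-1,0,0,0,0,0,4,-1,0,0,0,-4,0,4,-1,0,0,0,-4,0,0,-1,0,0,0,-4,0,0,-1,0,0,0,0,0,0,-1,0,0,0,0,0,0,-1])

```text
time_s: 18.95
position: [0.4964, -0.1127, 0.2158]
tcp_rot: [[-0.987, -0.162, 0.002], [-0.162, 0.987, -0.001], [-0.002, -0.001, -1.0]]
force: [0.7, -0.2, 0.4]
opening: 0.004
```

```bash
python3 st.py p scene side
```

```text
18.95 pos [ 0.4964 -0.1127  0.2158] keeper [-0.1134 -0.0904] F [ 0.7 -0.2  0.4] op 0.0
[[-0.987, -0.162, 0.002], [-0.162, 0.987, -0.001], [-0.002, -0.001, -1.0]]
```

View pics/scene_p.png

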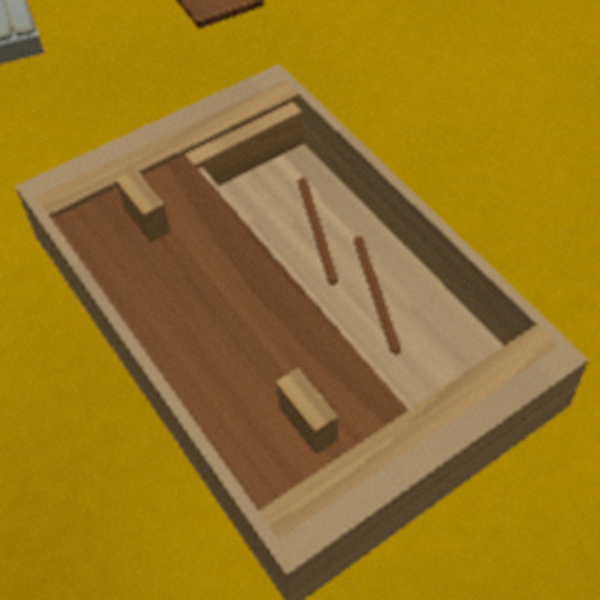

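View pics/side_p.png

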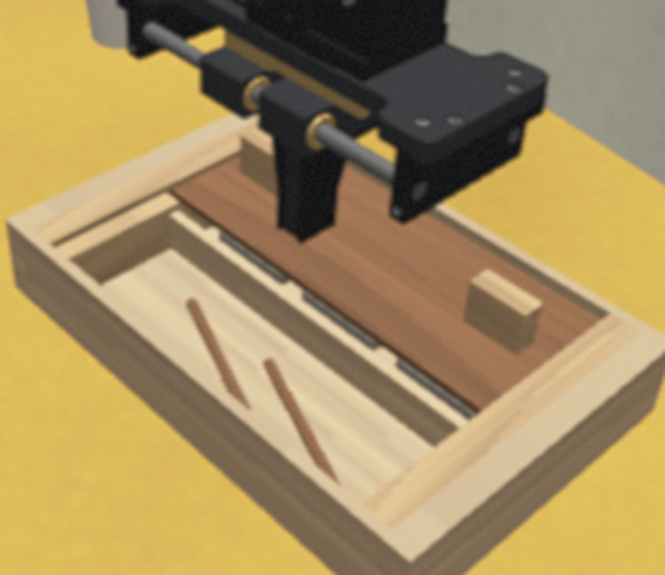

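The cover's far edge lies along the far wall at both ends. Block tops in the scene crop are at about (307,401) and (140,190), and the arm is clear. Last measurement, then hand in.

```bash
python3 blk.py 307,401 140,190 - 503,293; python3 -c "
from rig import *
print(hand_in())"
```

```text
scene [[0.0556, 0.1129], [0.0539, -0.1043]] skew -0.5
side [[0.0516, -0.1029]] skew 
the job is handed in; nothing more can be done
None
```

I walked the cover home and handed the job in after about 19 s of the 61 s allowed. The hand-in gives no verdict.

**Moves:** With the gripper shut, I pushed the left block until it led by about 4.7°. I then pushed the right block through square until it led by about 4°. After that I alternated left, right, left and right until both ends pressed against the far wall.

**Last checks:**
- **Contact:** Both ends stopped at the same finger position along the track (0.0354 m left, 0.0352 m right). The push force there rose from about 5 N to 12–14 N.
- **Cameras:** The scene view puts the blocks at keeper x of about 0.056 m (left) and 0.054 m (right). Home is 0.055 m and the limit is 0.043 m. The side view gave 0.052 m for the right block, and the gripper hid the left one.
- **Arm:** It was clear of everything at hand-in.
- **Other objects:** The arm never went down near the other things on the table. I did not measure their positions again at the end.

**Disagreements:** The two cameras differed by up to 8 mm on the blocks' positions mid-run, so the skew figures are good to about 1°. That is still clear of the 2° threshold. The catch-up to square was judged from the matching finger positions and a picture.

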